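Start and screw home the diluent canister's filler cap

ROBOT

A 7-joint arm with a two-finger parallel gripper is mounted at the origin on a cart in front of the work surface, level with it; the furniture and walls round the work are solid. World frame = base frame: x ahead of the robot, y to its left, z up, the work surface at z = 0. Lengths are in mm, angles in degrees, forces in N, time in s.
With the tool pointing down it reaches from about 400 to 925 mm from the base axis. Payload 4.1 kg.
Tool frame: the origin (TCP) lies where the fingers leave the gripper's body, on its centre line; the fingertips stand 73 mm ahead of it and the grasp point (between the pads) lies 54 mm ahead of it; z points along the fingers, y is the line along which they close (so a half turn about z gives the same grasp; the last joint's range is limited). The gripper opens to 85 mm and grips with 20 to 120 N. Pads are 22 mm wide; open, the fingers measure 114 mm over their backs; the gripper's body (76 mm by 85 mm) begins 54 mm behind the grasp point. The pads swing forward as they close: fully open they stand 13 mm farther back than shut.
Start: joints at [-69.5, 22.827, 2.584, 88.041, -1.071, 69.15, -2.905], TCP at [286.682, 583.392, 303.947] pointing down, gripper open.
Joint ranges: [-161.44, 161.44], [-28.35, 127.94], [-78.24, 83.42], [0, 140.83], [-78.03, 258.03], [13.02, 114.36], [-168.23, 168.23]. Speed limits (degrees/s): [147.25, 147.25, 180, 180, 180, 180, 180].

INTERFACE

Orientations are given as [roll, pitch, yaw] about the fixed x, y, z axes, in that order (R = Rz(yaw) Ry(pitch) Rx(roll)).
In Python, from workcell import * gives the robot as it stands.
- The arm moves only by the shell command python3 -m handwheel 'ROWS' [OPENING] [FORCE]. ROWS is JSON, a list of rows, each a list of 2 entries, a list of its own where there are three numbers: the shift along the tool's x, y, z in cm, then the turn, a rotation vector about the tool's x, y, z in degrees. In form: [[[tx, ty, tz], [rx, ry, rz]], ...]. A call has 1 to 20 rows; each row is the pose to reach, as a shift and turn from the pose commanded when the call began, along the tool's axes at that moment; what a row does not reach only later rows make up. A row lasts 1/10 s, in which the tool goes at most 50 mm and 8.59 degrees, less where a joint would pass 70% of its speed; a pose out of reach is approached as far as the arm can. A call with a gripper value outside its range is refused whole. OPENING is the closure in counts, from 0 (fully open) to 255 (shut), set as the call begins (- or left out, the last holds). The fingers move at their own pace and stop on an object; FORCE is the grip in N (left out, the last holds). Time passes only in rows, so rows that repeat a pose let the fingers close. It gives the time, the measured TCP pose, the force, the opening and the grip force at its end, in the units of the state.
- read_state(): the state, without advancing time (a new reading comes with each control period).
- grab_frame(name): name is "side" or "top"; returns a dict with "image" (400x640x3 uint8, red, green, blue), "fov_y" (degrees; the focal length in pixels is half the picture's height over the tangent of half this angle, whatever the lens; pixels are square), "cx", "cy" (the principal point, pixels), "distortion" ([k1, k2, p1, p2, k3] as OpenCV has them; the pictures are not rectified), "R" (3x3) and "t" (3): a world point X has camera coordinates R X + t. Camera axes: x right, y down, z forward; pixel columns grow to the right and rows downward; lengths in mm; the calibration is good to about 2 mm. A picture is of the moment at which its call begins. There is no depth.
- sign_off(): hands the job in; it is judged then, once.
The state is a dict: "time": time; "q": joint angles; "dq": joint speeds; "effort": joint torques, N m; "ee_pos": TCP position; "ee_rot": TCP orientation; "force": force on the tool from outside, world axes, zero at the start; "torque": the same for the moment, N m; "finger_gap": finger opening in mm; "grasp_force": force on a finger pad.
Only numpy, scipy, OpenCV 4.12 (cv2) and the standard library are available. Lean on these libraries where they do the work, as an engineer would, in place of code of your own. Each camera call takes 0.05 s, during which the arm holds its last target. There are 200 camera calls.

TASK

Screw the blue cap onto the filler neck of the white diluent canister: set it level on the neck, turn it gently backwards until its lugs drop into the thread starts, then turn it forwards (clockwise) until it is fully home, and let go. Never force it: press and turn lightly and stop at any resistance, or the neck is wrenched in its rubber seat. Leave the things around it where they are.

Things in the scene. Friction and masses are not known exactly. Their poses are not given: they have to be found in the camera images.
- cap_grip (a point): blue ribbed round screw cap, 54 mm across, 46 mm high, 60 g, loose, standing rim down on the table. Point on its axis 30 mm above its rim (16 mm below its flat top); z up. Grip it across its diameter at any yaw; grip band from 26 mm above the rim to the top. In the skirt, 4 mm above the rim, three round lugs (4 mm thick) stand inwards 120 degrees apart, 34.6 mm clear between the tips
- cap_rim (a point): the centre of the cap's lower rim, on its axis
- neck_seat (a point): on the upright axis of the grey filler neck, where the cap's rim rests when fully home; 85 mm above the table; z up. The neck stands mid-top of a fixed white canister, 100 x 120 x 73 mm. Its 60 mm flange lies just below this point. Right-hand thread, three equal starts 120 degrees apart whose angle round the neck varies and is not given
- neck_top (a point): top centre of the neck's core, 25 mm above neck_seat, same axis. The core is 32 mm across, its top 5 mm coned to 22 mm, so a level cap centres itself on it
- neck_ridge (a point): on the same axis, 11.7 mm above neck_seat: where the cap's rim usually stands when set down at a chance angle, lugs on the flat ridge tops (up to 15 mm above neck_seat if on the round-topped walls between the starts; from there it falls about 3 mm onto a ridge, which is not the click). Walls stop a cap turned forwards on the ridges. A chance landing may drop straight into the starts
- neck_start (a point): on the same axis, 4 mm above neck_seat: the rim's height once the lugs are in the thread starts. Backing (anticlockwise from above, at most 1.9 rad) slides the lugs along the ridge till the cap drops 7.7 mm to here: the click. The gap has about 0.2 rad of play, then a wall stops backing. Forwards from here: level for 0.2 to 0.4 rad, then sinks 3.6 mm per rad; home after 1.2 to 1.5 rad, end wall within 0.4 more
- filler_neck (a joint): twist of the filler neck in its rubber seat, rad, 0 when relaxed, positive clockwise seen from above (as in tightening). It is a spring of 2 N m per rad; more than 0.22 rad (0.44 N m) either way is wrenching
- cap: the blue cap as a body, origin at the centre of its rim, z up through the top
- tip_box_mid (a point): bystander: low blue pipette tip box, 68 x 114 x 57 mm, loose; the point is 26 mm above its underside
- white_bottle_mid (a point): bystander: small white bottle, 30 mm across and 52 mm high, loose; the point is half-way up
Things that resemble listed ones, but are neither listed nor needed, are in the scene too. Of the things that look like the cap, the smallest one is meant. Leave any pink look-alike of the part that bears neck_seat alone.

How it is judged:
By the outcome, as a careful person would: the job done as asked, in the order asked, and still so for the second after the job is handed in, with the robot touching nothing.
It also fails if it takes over 64 s, if anything falls off the work surface, if the arm or the gripper's body presses on something with over 40 N, if the wrist force passes 120 N, or if a joint passes its speed limit or range.

## Working session

There is one attempt and no reset: what is moved stays moved. The work goes in short steps, Python scripts to look and compute and a shell command to move; the robot and the scene stay as the last step left them, time stands still between calls to the robot, and variables do not carry over. Pictures are saved under pics/ and viewed, at most 10 in all, crops included, and the job is handed in when it is done.

```bash
ls; mkdir -p pics
python3 - <<'E'
from workcell import *
import cv2,numpy as np
for n in("side","top"):
    f=grab_frame(n); cv2.imwrite(f"pics/{n}0.png",f["image"][:,:,::-1]); print(n,f["fov_y"],f["cx"],f["cy"],f["distortion"],np.round(f["R"],3).tolist(),np.round(f["t"],1))
s=read_state(); print(s)
E
```

```text
pics
side 53.93002187852302 318.51997321844095 198.64919407995188 [-0.00846501  0.          0.          0.          0.        ] [[-1.0, -0.013, -0.017], [0.009, 0.482, -0.876], [0.02, -0.876, -0.482]] [439.5 281.  578.1]
top 51.81494063586266 318.4928201043252 201.58347496741908 [-0.06481641  0.          0.          0.          0.        ] [[0.003, -1.0, -0.017], [-0.982, 0.001, -0.188], [0.188, 0.018, -0.982]] [-419.2  449.  1028.1]
{'time': 0.1, 'q': array([-69.4999748 ,  22.87133368,   2.58022912,  88.10565691,
        -1.0719958 ,  69.1506405 ,  -2.90442314]), 'dq': array([ 0.12389138, -0.03065541,  0.0967686 , -0.24092342, -0.04198828,
       -0.02226072, -0.0345228 ]), 'effort': array([ 3.19688035e-03, -4.76256001e+01,  1.36996642e+00, -2.54951370e+01,
        1.20579466e-02,  5.06729222e-03,  1.61752169e-06]), 'ee_pos': array([286.47158004, 582.98570522, 302.93606155]), 'ee_rot': array([-1.79896739e+02,  6.68990535e-03,  1.53834558e+02]), 'force': array([-0.08038749, -0.45426554,  0.15090931]), 'torque': array([-0.08818524,  0.0195053 ,  0.01202917]), 'grasp_force': 0.0, 'finger_gap': 85.51545796909555}
```

View pics/side0.png

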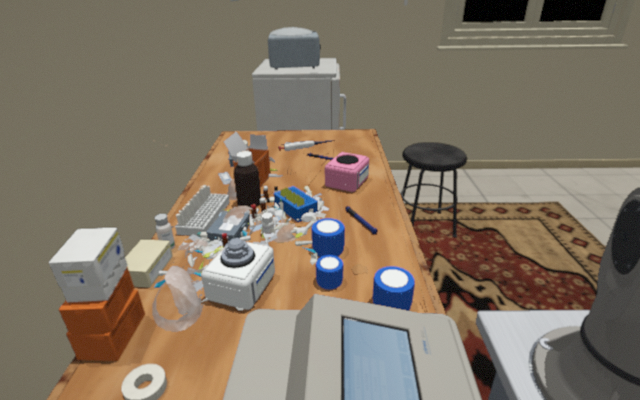

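View pics/top0.png

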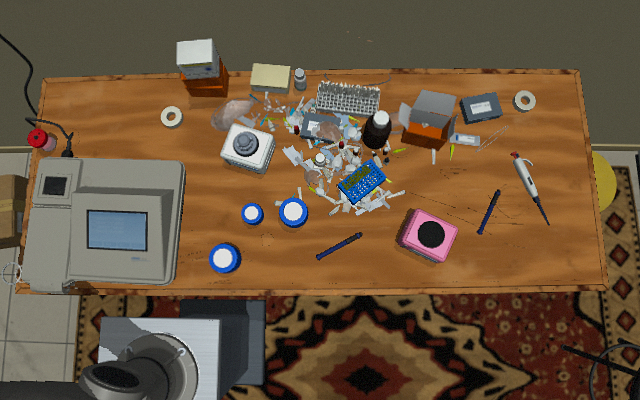

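The side view shows the small cap at about (330,272) and the canister's neck at (238,250). The top view shows them at (252,213) and (247,143). The two bigger caps and the pink box are decoys.

```bash
cat > h.py <<'E'
from workcell import *
import cv2,numpy as np
def cam(f):
    fl=200/np.tan(np.radians(f["fov_y"]/2)); K=np.array([[fl,0,f["cx"]],[0,fl,f["cy"]],[0,0,1.]])
    return K,np.array(f["distortion"],float),np.array(f["R"]),np.array(f["t"])
def ray(f,uv):
    K,d,R,t=cam(f); p=cv2.undistortPoints(np.array([[uv]],float),K,d)[0,0]
    return -R.T@t, R.T@np.array([p[0],p[1],1])
def onz(f,uv,z):
    o,d=ray(f,uv); return o+d*(z-o[2])/d[2]
def tri(fa,a,fb,b):
    o1,d1=ray(fa,a);o2,d2=ray(fb,b);s=np.linalg.lstsq(np.c_[d1,-d2],o2-o1,rcond=None)[0]
    p,q=o1+d1*s[0],o2+d2*s[1]; return (p+q)/2,np.linalg.norm(p-q)
def proj(f,X):
    K,d,R,t=cam(f); return cv2.projectPoints(np.array([X],float),R,t,K,d)[0][0,0]
E
python3 - <<'E'
from h import *
F={n:grab_frame(n) for n in("side","top")}
box={"side":(300,245,360,300),"top":(232,195,272,232)}
W={}
for n,f in F.items():
    x0,y0,x1,y1=box[n]; h=cv2.cvtColor(f["image"],cv2.COLOR_RGB2HSV)[y0:y1,x0:x1]
    blue=((h[...,0]>100)&(h[...,0]<130)&(h[...,1]>130)).astype(np.uint8)
    white=((h[...,1]<90)&(h[...,2]>140)).astype(np.uint8)
    for nm,m in(("blue",blue),("white",white)):
        c=max(cv2.findContours(m,0,cv2.CHAIN_APPROX_NONE)[0],key=cv2.contourArea); r=cv2.boundingRect(c)
        M=cv2.moments(c); u=(M["m10"]/M["m00"]+x0,M["m01"]/M["m00"]+y0)
        print(n,nm,r[0]+x0,r[1]+y0,r[2:],np.round(u,1), np.round(onz(f,u,46),1)); W[n,nm]=u
print(tri(F["side"],W["side","white"],F["top"],W["top","white"]))
a=F["side"]["image"][225:315,190:350]; b=F["top"]["image"][110:200,200:360]
cv2.imwrite("pics/c1.png",cv2.resize(np.r_[a[:,:100],b[:,:100]][:,:,::-1],None,fx=3.3,fy=3.3,interpolation=cv2.INTER_CUBIC))
E
```

```text
side blue 313 245 (30, 44) [328.7 265.5] [ 422.  -235.2   46. ]
side white 320 257 (19, 12) [329.  262.6] [ 421.3 -244.3   46. ]
top blue 241 203 (23, 22) [252.2 213.6] [ 416.7 -248.3   46. ]
top white 245 206 (13, 14) [251.  212.5] [ 419.6 -245.1   46. ]
(array([ 420.5061715 , -245.05696587,   45.20049775]), np.float64(1.5407543536128745))
```

View pics/c1.png

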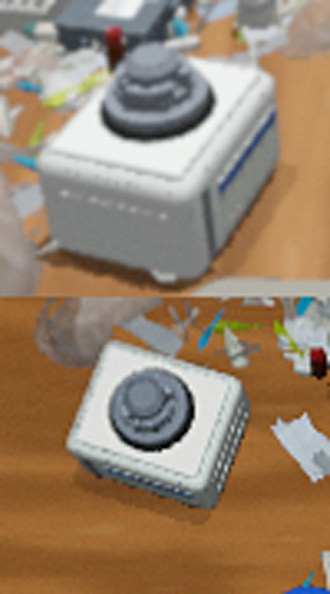

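The crop shows the grey flange: about (246,144) in the top view and (238,255) in the side view. The core top is up and to the left of the flange in the top view. I'll refine these with a mask.

Run:
```python
from h import *
for n,(x0,y0,x1,y1) in {"side":(212,234,262,272),"top":(228,126,266,164)}.items():
    f=grab_frame(n); g=f["image"][y0:y1,x0:x1].astype(int)
    m=((g.max(2)<165)&(g[...,2]>=g[...,0]-5)).astype(np.uint8)
    m=cv2.morphologyEx(m,cv2.MORPH_OPEN,np.ones((3,3),np.uint8))
    c=max(cv2.findContours(m,0,cv2.CHAIN_APPROX_NONE)[0],key=cv2.contourArea); c=cv2.convexHull(c)
    r=cv2.boundingRect(c); e=cv2.fitEllipse(c); u=np.array(e[0])+[x0,y0]
    print(n,r[0]+x0,r[1]+y0,r[2:],np.round(u,1),np.round(e[1],1),onz(f,u,83).round(1))
    P=[proj(f,[0,0,0])]
    u2=(r[0]+x0+(r[2]-1)/2, r[1]+y0+(r[3]-1)/2); print("bbox c",u2,onz(f,u2,83).round(1))
    # predicted bbox of flange for guess
    for G in ([585,-240],[588,-243],[591,-246]):
        q=np.array([proj(f,[G[0]+30*np.cos(a),G[1]+30*np.sin(a),83]) for a in np.linspace(0,6.28,90)]); print(G,q.min(0).round(1),q.max(0).round(1))
    print("\n".join("".join(".#"[v] for v in row) for row in m))
```

```text
side 225 242 (24, 18) [235.9 250. ] [20.1 25.4] [ 600.7 -237.4   83. ]
bbox c (236.5, 250.5) [ 599.2 -235.8   83. ]
[585, -240] [228.5 240.2] [259.9 258.7]
[588, -243] [227.2 239.4] [258.5 257.7]
[591, -246] [226.  238.5] [257.2 256.8]
#########.......#################.................
#########.......#################.................
##########......#############.....................
##########......#############.....................
##########......############......................
##########......#####.............................
##.....###......####..............................
..................................................
...............###...........###..................
...............####.........#####.................
...............######....########.................
................#################.................
................#################.................
...............######################.............
.............########################.............
.............########################.............
.............########################...........
[... 2090 characters left out ...]
....##########################.......
.....##########################.......
.....############.############........
......########################........
......#######################.........
.......######################.........
........####################..........
........###################...........
..........###############.............
............############..............
..............#######.................
......................................
......................................
#####.................................
#######.............................##
##########..........................##
##########.###......................##
.#########.###......................##
```

Run:
```python
from h import *
f=grab_frame("top"); s=grab_frame("side")
for z,r in((73,33),(78,33),(83,33),(83,30)):
    c=onz(f,(245.7,143.8),z)
    ring=lambda f:np.array([proj(f,[c[0]+r*np.cos(a),c[1]+r*np.sin(a),z]) for a in np.linspace(0,6.28,90)])
    for ff in(f,s):
        q=ring(ff); print(z,c.round(1),q.min(0).round(1),q.max(0).round(1))
    print("top core",proj(f,[c[0],c[1],110]).round(1),proj(s,[c[0],c[1],110]).round(1), "side z110:",onz(s,(235.5,242),110).round(1))
a=s["image"][232:272,212:262];b=f["image"][124:164,225:265]
cv2.imwrite("pics/c2.png",cv2.resize(np.c_[a,b][:,:,::-1],None,fx=8,fy=8,interpolation=cv2.INTER_CUBIC))
```

```text
73 [ 595.6 -230.    73. ] [233.1 131.7] [258.4 156. ]
73 [ 595.6 -230.    73. ] [220.9 246.4] [255.7 267.4]
top core [242.9 139. ] [236.1 240.6] side z110: [ 595.9 -225.6  110. ]
78 [ 593.9 -231.1   78. ] [233.  131.7] [258.4 156.1]
78 [ 593.9 -231.1   78. ] [221.5 244. ] [256.4 264.9]
top core [243.3 139.7] [237.1 240.3] side z110: [ 595.9 -225.6  110. ]
83 [ 592.2 -232.1   83. ] [233.  131.6] [258.5 156.1]
83 [ 592.2 -232.1   83. ] [222.2 241.7] [257.1 262.4]
top core [243.7 140.3] [238.1 240. ] side z110: [ 595.9 -225.6  110. ]
83 [ 592.2 -232.1   83. ] [234.1 132.7] [257.3 155. ]
83 [ 592.2 -232.1   83. ] [223.8 242.6] [255.5 261.4]
top core [243.7 140.3] [238.1 240. ] side z110: [ 595.9 -225.6  110. ]Traceback (most recent call last):
  File "<stdin>", line 10, in <module>
    res = self.concatenate(tuple(objs), axis=axis)
ValueError: all the input array dimensions except for the concatenation axis must match exactly, but along dimension 1, the array at index 0 has size 50 and the array at index 1 has size 40
```

The 66 mm dark ring at z=73 matches both views, so the neck is at about (595.6,-230) and the cap at about (420.5,-245). Next I'll work out the moves.

```bash
cat >> h.py <<'E'
from scipy.spatial.transform import Rotation as Ro
def plan(p,yaw,p0=None,rpy0=None):
    s=read_state(); p0=s["ee_pos"] if p0 is None else p0
    R0=Ro.from_euler("xyz",s["ee_rot"] if rpy0 is None else rpy0,degrees=True)
    R1=Ro.from_euler("xyz",[180,0,yaw],degrees=True)
    print("shift cm",(R0.inv().apply(np.array(p)-p0)/10).round(2),"turn",(R0.inv()*R1).as_rotvec(degrees=True).round(2))
E
python3 - <<'E'
from h import *
p=[286.7,583.4,304]; r=[180,0,153.8]
plan([420,420,370],128,p,r); plan([500,150,370],107,p,r); plan([420.5,-245,220],59,p,r)
E
```

```text
shift cm [-19.17  -8.78  -6.6 ] turn [-0.  -0.  25.8]
shift cm [-38.27 -29.47  -6.6 ] turn [ 0.  -0.  46.8]
shift cm [-48.58 -68.42   8.4 ] turn [-0.  -0.  94.8]
```

```bash
python3 -m handwheel '[[[0,0,-5],[0,0,0]],[[-8,-4,-6.6],[0,0,8]],[[-12,-6,-6.6],[0,0,16]],[[-19.2,-8.8,-6.6],[0,0,25.8]],[[-22,-12,-6.6],[0,0,32]],[[-25,-15,-6.6],[0,0,40]],[[-28,-19,-6.6],[0,0,46.8]],[[-32,-23,-6.6],[0,0,46.8]],[[-35,-26,-6.6],[0,0,46.8]],[[-38.3,-29.5,-6.6],[0,0,46.8]],[[-40,-34,-6.6],[0,0,54]],[[-41,-38.5,-6.6],[0,0,62]],[[-42,-43,-6.6],[0,0,70]],[[-43.5,-47.5,-6],[0,0,78]],[[-45,-52,-5],[0,0,86]],[[-46,-56,-4],[0,0,94.8]],[[-47,-60,-3],[0,0,94.8]],[[-48,-64,-2],[0,0,94.8]],[[-48.6,-68.4,0],[0,0,94.8]],[[-48.6,-68.4,4],[0,0,94.8]]]' 0 30; python3 -c "
from h import *
s=read_state();print(s['q'],s['ee_pos'],s['ee_rot'],s['force']);plan([420.5,-245,150],59)"
```

```text
time: 2.4
ee_pos: [419.9, -252.5, 266.2]
ee_rot: [179.5, 0.1, 58.4]
force: [0.2, 0.9, -0.5]
finger_gap: 85.6
grasp_force: 0.0
[-16.2755868   11.30303355  47.96348324 113.25437685  -9.70146247
  58.9724591    4.51446764] [ 419.85044072 -252.45226992  266.1939833 ] [1.79488974e+02 6.33145512e-02 5.84237727e+01] [ 0.23155958  0.93040587 -0.51492145]
shift cm [ 0.68 -0.44 11.62] turn [ 0.51  0.07 -0.58]
```

```bash
python3 -m handwheel '[[[0,0,2],[0,0,0]],[[0,0,5],[0,0,0]],[[0,0,5],[0,0,0]],[[0,0,5],[0,0,0]]]' 0 30
python3 - <<'E'
from h import *
s=read_state();print(s['q'].round(1),s['ee_pos'],s['ee_rot'])
plan([420.5,-245,160],59)
a=grab_frame("side")["image"][150:330,230:430];b=grab_frame("top")["image"][110:290,170:370]
cv2.imwrite("pics/h.png",cv2.resize(np.r_[a,b][:,:,::-1],None,fx=1.66,fy=1.66))
E
```

```text
time: 2.8
ee_pos: [421.2, -245.0, 214.2]
ee_rot: [-180.0, 0.0, 59.0]
force: [0.3, 0.1, 0.1]
finger_gap: 85.4
grasp_force: 0.0
[-14.   15.8  45.8 116.5 -14.1  53.2   8.3] [ 421.23521984 -244.98556445  214.24079794] [-1.79981512e+02  2.02235784e-02  5.90201071e+01]
shift cm [-0.04 -0.06  5.42] turn [-0.02  0.02  0.02]
```

View pics/h.png

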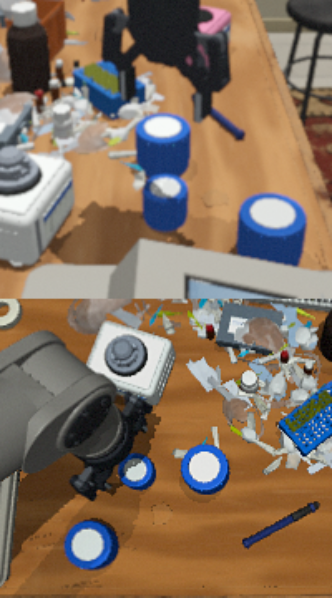

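The gripper hovers over the small cap with the fingers clear of its neighbours; the cap sits at side crop (165,200). Descending to grip now.

```bash
python3 -m handwheel '[[[0,-0.05,4],[0,0,0]],[[0,-0.05,8],[0,0,0]],[[0,-0.05,11],[0,0,0]],[[0,-0.05,12.8],[0,0,0]],[[0,-0.05,12.8],[0,0,0]],[[0,-0.05,12.8],[0,0,0]]]' 0 30; python3 -m handwheel '[[[0,0,0],[0,0,0]],[[0,0,0],[0,0,0]],[[0,0,0],[0,0,0]],[[0,0,0],[0,0,0]],[[0,0,0],[0,0,0]],[[0,0,0],[0,0,0]],[[0,0,0],[0,0,0]],[[0,0,0],[0,0,0]]]' 255 30; python3 -c "
from h import *
s=read_state();print(s['q'].round(1),s['ee_pos'],s['ee_rot'],s['force'],s['torque'])"
```

```text
time: 3.5
ee_pos: [421.9, -245.1, 87.2]
ee_rot: [179.9, -0.0, 59.1]
force: [0.5, 0.7, 0.1]
finger_gap: 85.6
grasp_force: 0.0
time: 4.3
ee_pos: [421.7, -244.9, 87.3]
ee_rot: [179.9, -0.1, 59.0]
force: [-1.4, 1.1, 6.5]
finger_gap: 53.4
grasp_force: 30.6
[ -4.9  28.1  36.9 121.7 -27.2  38.3  19.5] [ 421.66069826 -244.86928523   87.32701132] [ 1.79881162e+02 -7.75043605e-02  5.90361438e+01] [-1.3518197   1.07365991  6.47552442] [0.18091707 0.19268074 0.00032856]
```

Run:
```python
from h import *
p=[421.7,-244.9,87.3]; r=[180,0,59]
plan([421.7,-244.9,227],59,p,r); plan([595.6,-230,227],68,p,r)
```

```text
shift cm [  0.     0.   -13.97] turn [0. 0. 0.]
shift cm [ 10.23  14.14 -13.97] turn [-0.  0. -9.]
```

```bash
python3 -m handwheel '[[[0,0,-3],[0,0,0]],[[0,0,-7],[0,0,0]],[[0,0,-11],[0,0,0]],[[0,0,-14],[0,0,0]],[[0,0,-14],[0,0,0]]]'; python3 -c "
from h import *
s=read_state();print(s['q'].round(1),s['force'],s['torque']); plan([595.6,-230,227],68)"
```

```text
time: 4.8
ee_pos: [423.0, -246.1, 230.2]
ee_rot: [179.5, -0.2, 59.0]
force: [0.5, 0.3, -0.3]
finger_gap: 53.1
grasp_force: 32.6
[-15.7  14.6  47.6 115.6 -13.4  54.6   7.8] [ 0.49183076  0.25722415 -0.28722438] [-0.03103092 -0.02522327 -0.01021127]
shift cm [10.26 13.97  0.48] turn [ 0.53 -0.14 -8.96]
```

```bash
python3 -m handwheel '[[[2,3,0],[0,0,-3]],[[4,6,0],[0,0,-6]],[[7,10,0],[0,0,-9]],[[9.5,13,0],[0,0,-9]],[[10.2,14.1,0],[0,0,-9]],[[10.2,14.1,0],[0,0,-9]],[[10.2,14.1,0],[0,0,-9]]]'
python3 - <<'E'
from h import *
s=read_state();print(s['q'].round(1),s["ee_pos"],s["ee_rot"],s['force'],s['torque'])
fs=grab_frame("side");ft=grab_frame("top");p=s["ee_pos"]
for z in(87.3,41.3): print(z,proj(fs,p-[0,0,z]),proj(ft,p-[0,0,z]))
print("neck",proj(fs,[595.6,-230,110]))
a=fs["image"][180:290,160:320];b=ft["image"][90:200,170:330]
cv2.imwrite("pics/n.png",cv2.resize(np.r_[a,b][:,:,::-1],None,fx=2.7,fy=2.7,interpolation=cv2.INTER_CUBIC))
E
```

```text
time: 5.5
ee_pos: [592.8, -230.0, 225.0]
ee_rot: [-179.9, 0.0, 68.0]
force: [-1.2, -0.1, -0.5]
finger_gap: 53.2
grasp_force: 32.6
[-11.   30.5  39.7  95.7 -21.6  61.8  13.2] [ 592.76551208 -230.03950447  224.96801887] [-1.79863174e+02  4.19636397e-02  6.79810808e+01] [-1.22792612 -0.10885402 -0.45035699] [ 0.028631    0.0233161  -0.02391858]
87.3 [235.87553364 228.26232891] [240.62937315 136.31768415]
41.3 [232.82829127 206.6634898 ] [236.65206928 129.56436775]
neck [236.11680033 240.64879018]
```

View pics/n.png

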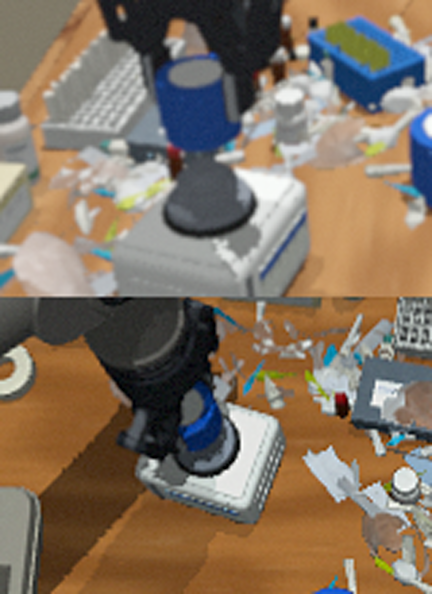

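The cap is over the neck: side view cap axis at about 234 and flange centre at about 238. I'll correct x by 2.8 mm and descend with a force watch.

```bash
python3 -c "
from h import *
plan([595.6,-230,202],68)"
python3 -m handwheel '[[[0.1,0.25,1],[0,0,0]],[[0.1,0.25,2],[0,0,0]],[[0.1,0.25,2.3],[0,0,0]],[[0.1,0.25,2.3],[0,0,0]],[[0.1,0.25,2.3],[0,0,0]]]'; python3 -c "
from h import *
plan([595.6,-230,190],68);print(read_state()['torque'])"
```

```text
shift cm [0.16 0.29 2.36] turn [-0.09  0.01 -0.09]
time: 6.1
ee_pos: [596.8, -229.7, 202.8]
ee_rot: [-180.0, -0.0, 68.0]
force: [0.4, -1.0, -0.3]
finger_gap: 53.5
grasp_force: 32.6
shift cm [-0.07 -0.1   1.28] turn [-0.01 -0.    0.03]
[-4.60675645e-02 -7.09970412e-05 -1.36866962e-02]
```

```bash
for i in 1; do python3 -m handwheel '[[[-0.05,-0.1,0.3],[0,0,0]],[[-0.05,-0.1,0.6],[0,0,0]],[[-0.05,-0.1,0.9],[0,0,0]],[[-0.05,-0.1,0.9],[0,0,0]]]'; python3 -c "
from h import *
s=read_state();print(s['ee_pos'],s['force'],s['torque'])"; done
```

```text
time: 6.5
ee_pos: [595.5, -229.6, 193.3]
ee_rot: [-179.9, -0.0, 68.0]
force: [-0.2, 0.1, -0.0]
finger_gap: 53.2
grasp_force: 32.6
[ 595.5101908  -229.5631658   193.33092475] [-0.22435864  0.05932648 -0.02219509] [-0.01582114 -0.00178595 -0.02912087]
```

```bash
python3 -m handwheel '[[[0,0,0.2],[0,0,0]],[[0,0,0.4],[0,0,0]],[[0,0,0.4],[0,0,0]]]'; python3 -m handwheel '[[[0,0,0.2],[0,0,0]],[[0,0,0.2],[0,0,0]]]';  python3 -c "
from h import *
s=read_state();print(s['ee_pos'],s['force'],s['torque'])"
```

```text
time: 6.8
ee_pos: [595.6, -229.7, 189.6]
ee_rot: [-180.0, -0.0, 68.0]
force: [-0.4, -0.4, -1.1]
finger_gap: 53.4
grasp_force: 32.6
time: 7.0
ee_pos: [595.7, -229.7, 187.6]
ee_rot: [-180.0, -0.0, 68.0]
force: [-0.1, 0.4, -0.3]
finger_gap: 53.3
grasp_force: 32.6
[ 595.66016022 -229.69406255  187.64417702] [-0.12872298  0.38961458 -0.32851103] [-0.00231414  0.0288357  -0.04100171]
```

```bash
for i in 1 2; do python3 -m handwheel '[[[0,0,0.1],[0,0,0]],[[0,0,0.2],[0,0,0]],[[0,0,0.2],[0,0,0]]]' | grep -E "pos|force:"; done;  python3 -c "
from h import *
s=read_state();print(s['ee_pos'],s['force'],s['torque'])"
```

```text
ee_pos: [595.7, -229.7, 185.7]
force: [-0.3, 0.2, -0.4]
grasp_force: 32.6
ee_pos: [595.8, -229.8, 184.0]
force: [0.1, -0.2, -0.5]
grasp_force: 32.8
[ 595.80438713 -229.824318    184.02965749] [ 0.06711032 -0.17424877 -0.45873554] [0.06308012 0.02806477 0.00798499]
```

```bash
for i in 1; do python3 -m handwheel '[[[0,0,0.1],[0,0,0]],[[0,0,0.1],[0,0,0]]]' | grep -E "pos|force:"; done;  python3 -c "
from h import *
s=read_state();print(s['ee_pos'],s['force'],s['torque'])"
```

```text
ee_pos: [595.9, -229.9, 183.8]
force: [-1.9, 0.6, 5.4]
grasp_force: 33.2
[ 595.86917479 -229.90184702  183.7811993 ] [-1.91150659  0.58715657  5.35951564] [ 0.21291039  0.41059247 -0.04838303]
```

Contact at rim 96.5, which is ridge height. Now backing (anticlockwise, so negative about tool z) in small steps.

```bash
cat > st.py <<'E'
from h import *
s=read_state();print(s['time'].__round__(1),s['ee_pos'].round(2),"yaw",s['ee_rot'][2].round(1),"F",s['force'].round(1),"T",s['torque'].round(3),"q7",s['q'][6].round(0))
E
python3 -m handwheel '[[[0,0,0],[0,0,-3]],[[0,0,0],[0,0,-6]]]' >/dev/null; python3 st.py
python3 -m handwheel '[[[0,0,0],[0,0,-3]],[[0,0,0],[0,0,-6]]]' >/dev/null; python3 st.py
```

```text
8.0 [ 596.41 -229.92  183.83] yaw 74.1 F [-0.3  0.3  2.8] T [ 0.1   -0.006 -0.019] q7 20.0
8.2 [ 596.66 -229.84  183.85] yaw 80.2 F [ 0.8 -0.1  3.5] T [ 0.104 -0.098 -0.008] q7 25.0
```

```bash
python3 -m handwheel '[[[0,0,0.02],[0,0,-3]],[[0,0,0.02],[0,0,-6]]]' >/dev/null; python3 st.py
python3 -m handwheel '[[[0,0,0],[0,0,-3]],[[0,0,0],[0,0,-6]]]' >/dev/null; python3 st.py
python3 -m handwheel '[[[0,0,0],[0,0,-3]],[[0,0,0],[0,0,-6]]]' >/dev/null; python3 st.py
```

```text
8.4 [ 596.85 -229.81  183.83] yaw 86.1 F [1.5 0.2 4.5] T [ 0.154 -0.088 -0.105] q7 30.0
8.6 [ 596.97 -229.82  183.84] yaw 92.1 F [0.4 1.  3.4] T [ 0.222 -0.229 -0.055] q7 35.0
8.8 [ 596.84 -230.03  183.59] yaw 98.2 F [0.3 0.3 1.9] T [-0.087 -0.24   0.001] q7 41.0
```

```bash
python3 -m handwheel '[[[0,0,0.05],[0,0,0]],[[0,0,0.05],[0,0,0]]]' >/dev/null; python3 st.py
python3 -m handwheel '[[[0,0,0],[0,0,-3]],[[0,0,0],[0,0,-5]]]' >/dev/null; python3 st.py
```

```text
9.0 [ 596.6  -229.95  183.19] yaw 98.0 F [0.4 0.4 5.4] T [ 0.218 -0.169 -0.002] q7 41.0
9.2 [ 595.83 -229.91  182.29] yaw 103.1 F [ 0.5  0.6 -0.1] T [ 0.017 -0.01  -0.021] q7 45.0
```

```bash
python3 -m handwheel '[[[0,0,0.1],[0,0,0]],[[0,0,0.1],[0,0,0]]]' >/dev/null; python3 st.py
python3 -m handwheel '[[[0,0,0.1],[0,0,0]],[[0,0,0.1],[0,0,0]]]' >/dev/null; python3 st.py
```

```text
9.4 [ 595.3  -229.52  180.41] yaw 103.0 F [ 1.   0.1 -1.7] T [-0.016 -0.042 -0.023] q7 45.0
9.6 [ 595.43 -229.63  179.68] yaw 103.0 F [ 0.5  0.3 -0.2] T [-0.003  0.006 -0.005] q7 45.0
```

In the gap. Keep lowering to the start level (TCP about 176.3).

```bash
python3 -m handwheel '[[[0,0,0.1],[0,0,0]],[[0,0,0.2],[0,0,0]],[[0,0,0.2],[0,0,0]]]' >/dev/null; python3 st.py
python3 -m handwheel '[[[0,0,0.1],[0,0,0]],[[0,0,0.1],[0,0,0]]]' >/dev/null; python3 st.py
python3 -m handwheel '[[[0,0,0.05],[0,0,0]],[[0,0,0.05],[0,0,0]]]' >/dev/null; python3 st.py
```

```text
9.9 [ 595.62 -229.68  177.91] yaw 103.0 F [-0.4  0.1  0.7] T [ 0.01   0.017 -0.03 ] q7 45.0
10.1 [ 595.69 -229.72  177.06] yaw 103.0 F [-1.4  0.6 -0.8] T [-0.007 -0.009 -0.014] q7 45.0
10.3 [ 595.75 -229.72  176.65] yaw 103.0 F [ 0.3  0.1 -0.4] T [ 0.009 -0.011  0.022] q7 45.0
```

```bash
python3 -m handwheel '[[[0,0,0.05],[0,0,0]],[[0,0,0.05],[0,0,0]]]' >/dev/null; python3 st.py
python3 -m handwheel '[[[0,0,0.05],[0,0,0]],[[0,0,0.05],[0,0,0]]]' >/dev/null; python3 st.py
```

```text
10.5 [ 595.82 -229.81  176.34] yaw 103.0 F [-0.4  0.5 -0.3] T [ 0.043  0.031 -0.035] q7 45.0
10.7 [ 595.85 -229.9   176.18] yaw 103.0 F [-1.5  0.6  2.3] T [ 0.118  0.186 -0.063] q7 45.0
```

Start level reached (click). Now forwards (clockwise, so positive about tool z).

```bash
python3 -m handwheel '[[[0,0,0],[0,0,3]],[[0,0,0],[0,0,6]]]' >/dev/null; python3 st.py
python3 -m handwheel '[[[0,0,0],[0,0,3]],[[0,0,0],[0,0,6]]]' >/dev/null; python3 st.py
python3 -m handwheel '[[[0,0,0.02],[0,0,3]],[[0,0,0.02],[0,0,5]]]' >/dev/null; python3 st.py
```

```text
10.9 [ 596.01 -229.85  176.2 ] yaw 96.9 F [-1.  -0.2  2.8] T [ 0.121  0.138 -0.013] q7 40.0
11.1 [ 596.13 -229.81  176.24] yaw 90.9 F [-0.6  0.7  3.4] T [0.097 0.088 0.024] q7 35.0
11.3 [ 595.96 -230.22  176.11] yaw 85.9 F [-0.2 -1.2  3.8] T [-0.114  0.339  0.06 ] q7 30.0
```

```bash
python3 -m handwheel '[[[0,0,0.01],[0,0,3]],[[0,0,0.02],[0,0,5]]]' >/dev/null; python3 st.py
python3 -m handwheel '[[[0,0,0.015],[0,0,3]],[[0,0,0.03],[0,0,5]]]' >/dev/null; python3 st.py
python3 -m handwheel '[[[0,0,0.015],[0,0,3]],[[0,0,0.03],[0,0,5]]]' >/dev/null; python3 st.py
```

```text
11.5 [ 595.26 -230.73  175.91] yaw 80.9 F [-2.4 -0.6  5. ] T [-0.078  0.769  0.135] q7 26.0
11.7 [ 595.71 -230.49  175.51] yaw 75.9 F [-1.1 -1.7  4.5] T [-0.239  0.412  0.066] q7 22.0
11.9 [ 595.75 -230.37  175.21] yaw 70.9 F [-1.2 -0.6  4.8] T [-0.122  0.459  0.05 ] q7 18.0
```

```bash
python3 -m handwheel '[[[0,0,0.015],[0,0,3]],[[0,0,0.03],[0,0,5]]]' >/dev/null; python3 st.py
python3 -m handwheel '[[[0,0,0.015],[0,0,3]],[[0,0,0.03],[0,0,5]]]' >/dev/null; python3 st.py
python3 -m handwheel '[[[0,0,0.015],[0,0,3]],[[0,0,0.03],[0,0,5]]]' >/dev/null; python3 st.py
python3 -m handwheel '[[[0,0,0.015],[0,0,3]],[[0,0,0.03],[0,0,5]]]' >/dev/null; python3 st.py
```

```text
12.1 [ 595.95 -230.11  174.84] yaw 65.9 F [-1.2 -0.6  6.7] T [-0.094  0.378  0.068] q7 13.0
12.3 [ 596.27 -230.04  174.55] yaw 60.9 F [-0.5 -1.1  4.5] T [-0.213  0.22   0.071] q7 9.0
12.5 [ 596.3  -229.96  174.21] yaw 55.9 F [ 0.5 -0.2  5.5] T [-0.165  0.189  0.056] q7 5.0
12.7 [ 596.33 -229.84  173.88] yaw 50.9 F [-0.  -1.   5.1] T [-0.199  0.114  0.039] q7 0.0
```

```bash
python3 -m handwheel '[[[0,0,0.015],[0,0,3]],[[0,0,0.03],[0,0,5]]]' >/dev/null; python3 st.py
python3 -m handwheel '[[[0,0,0.015],[0,0,3]],[[0,0,0.03],[0,0,5]]]' >/dev/null; python3 st.py
python3 -m handwheel '[[[0,0,0.015],[0,0,3]],[[0,0,0.03],[0,0,5]]]' >/dev/null; python3 st.py
python3 -m handwheel '[[[0,0,0.015],[0,0,3]],[[0,0,0.03],[0,0,5]]]' >/dev/null; python3 st.py
```

```text
12.9 [ 596.45 -229.91  173.62] yaw 45.9 F [ 0.8 -0.4  4.3] T [-0.129  0.104  0.061] q7 -4.0
13.1 [ 596.46 -230.01  173.28] yaw 40.9 F [ 1.  -1.   5.2] T [-0.332 -0.012  0.01 ] q7 -8.0
13.3 [ 596.31 -230.03  172.99] yaw 35.9 F [ 0.5 -1.2  5.5] T [-0.312  0.122  0.061] q7 -12.0
13.5 [ 596.02 -229.98  172.64] yaw 30.9 F [-0.7 -0.6  5.5] T [-0.19   0.17   0.036] q7 -16.0
```

```bash
python3 -m handwheel '[[[0,0,0.015],[0,0,2]],[[0,0,0.025],[0,0,4]]]' >/dev/null; python3 st.py
python3 -m handwheel '[[[0,0,0.01],[0,0,2]],[[0,0,0.02],[0,0,4]]]' >/dev/null; python3 st.py
python3 -m handwheel '[[[0,0,0],[0,0,2]],[[0,0,0],[0,0,4]]]' >/dev/null; python3 st.py
```

```text
13.7 [ 595.94 -229.92  172.46] yaw 26.9 F [-1.3 -1.   6.7] T [-0.179  0.242  0.07 ] q7 -20.0
13.9 [ 595.98 -229.95  172.41] yaw 22.9 F [-1.1 -0.3  7.2] T [-0.125  0.235  0.098] q7 -23.0
14.1 [ 596.16 -229.76  172.38] yaw 18.9 F [-1.7 -0.2  5.4] T [-0.065  0.074  0.125] q7 -27.0
```

```bash
python3 -m handwheel '[[[0,0,0],[0,0,2]],[[0,0,0],[0,0,4]]]' >/dev/null; python3 st.py
python3 -m handwheel '[[[0,0,0],[0,0,0]],[[0,0,-0.04],[0,0,0]],[[0,0,-0.06],[0,0,0]]]' >/dev/null; python3 st.py
```

```text
14.3 [ 596.33 -229.61  172.37] yaw 15.0 F [-2.  -0.7  6.7] T [-0.052  0.087  0.078] q7 -30.0
14.6 [ 596.2  -229.52  172.4 ] yaw 15.0 F [ 1.5 -0.6  2.7] T [-0.204 -0.246  0.081] q7 -30.0
```

Home, with z flat at 172.4. Releasing and retreating upward.

```bash
python3 -m handwheel '[[[0,0,0],[0,0,0]],[[0,0,0],[0,0,0]],[[0,0,0],[0,0,0]],[[0,0,0],[0,0,0]],[[0,0,0],[0,0,0]],[[0,0,0],[0,0,0]],[[0,0,0],[0,0,0]],[[0,0,0],[0,0,0]]]' 0 20; python3 -m handwheel '[[[0,0,-1],[0,0,0]],[[0,0,-3],[0,0,0]],[[0,0,-7],[0,0,0]],[[0,0,-11],[0,0,0]],[[0,0,-15],[0,0,0]],[[0,0,-15],[0,0,0]],[[0,0,-15],[0,0,0]]]'
python3 - <<'E'
from h import *
a=grab_frame("side");b=grab_frame("top")
print([proj(f,[596,-230,131]).round(1) for f in(a,b)])
cv2.imwrite("pics/e.png",cv2.resize(np.r_[a["image"][180:290,160:320],b["image"][90:200,170:330]][:,:,::-1],None,fx=2.7,fy=2.7,interpolation=cv2.INTER_CUBIC))
E
```

```text
time: 15.4
ee_pos: [595.8, -229.7, 172.5]
ee_rot: [-180.0, -0.0, 15.0]
force: [0.2, -0.4, -0.3]
finger_gap: 86.0
grasp_force: 0.0
time: 16.1
ee_pos: [596.0, -230.2, 324.0]
ee_rot: [179.9, -0.1, 15.0]
force: [-0.2, 0.3, -1.2]
finger_gap: 85.1
grasp_force: 0.0
[array([234.6, 231.3]), array([241.2, 136. ])]
```

View pics/e.png

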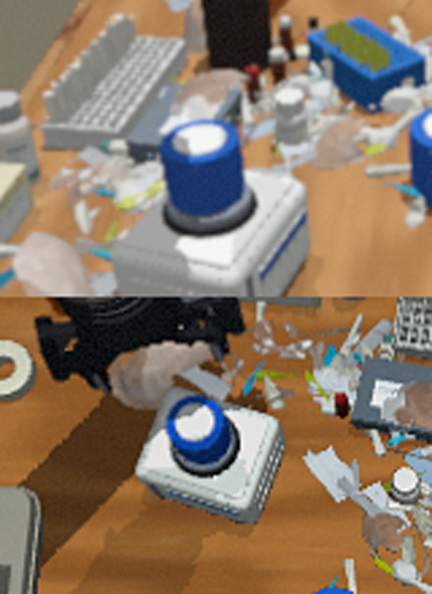

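The cap sits level and down on the flange (side crop about (202,160), top crop about (197,425)). The gripper is clear and the neighbours haven't moved.

```bash
python3 -c "
from workcell import *
print(sign_off())"
```

```text
the job is handed in; nothing more can be done
None
```

The blue cap is screwed fully home on the white canister's neck and released; backing, click and tightening went in the order asked without forcing, and I handed the job in about 16 s into the 64 s limit.

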